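# Dispense one culture dish and slide it to the green square

### The job

Press the blue plunger of the dish dispenser all the way down once and let it come back up, so that one petri dish is pushed out onto the bench. Then, with the fingertips only, gently push that dish along the bench until it lies flat and wholly inside the green taped square. Do not pinch or lift the dish, let no second dish come out, and leave the dish in the orange square and the loose bottles where they are.

Things in the scene. Friction and masses are not known exactly. Their poses are not given: they have to be found in the camera images.
- dispenser: white and grey dish dispenser, fixed; origin on the bench under the centre of its square magazine (74 x 74 mm, 56 mm tall, clear and white walls) that holds a stack of dishes; x points from the outlet back to the plunger, z up. Behind the magazine a housing 48 mm tall, 74 mm wide reaches to x = 148 mm. Grey foot plate: 3 mm thick, 88 mm wide, x from -36 to 154 mm
- outlet (a point): middle of the outlet, a slot at the foot of the magazine's front face (x = -37 mm of the dispenser). A full press pushes the lowest dish out here, towards -x of the dispenser, until it lies on the bench with its centre about 105 to 130 mm from the dispenser's origin. As the plunger rises the stack drops one place; another press would push out the next dish
- plunger_top (a point): centre of the flat top of the blue round plunger cap (36 mm across), which stands at x = 94 mm of the dispenser, 115 mm above the bench when up. It is pressed straight down, 30 mm to its stop, against a spring (about 4 N at the top, 6 to 9 N at the bottom, so press with 10 to 15 N), and springs back by itself when released. Press slowly (about 40 mm/s): a fast stroke throws the dish farther
- plunger (a joint): travel of the plunger in m: 0 up, 0.030 fully down; it drives a flat grey pusher plate inside the dispenser 3.83 times as far
- dish_1: the lowest petri dish of the stack, the one that comes out: closed white dish 61 mm across, 14.5 mm high, 20 g; origin at the centre of its underside, z up. It slides on the bench
- dish_2: second dish from below, the same kind; origin at the centre of its underside; stays in the magazine
- dish_3: top dish of the stack, the same; stays in the magazine
- green_square: flat square of green tape stuck on the bench, to the left or right of the dispenser's outlet: 154 mm outside, tape 12 mm wide, so 130 mm inside; no thickness to speak of; origin at its centre, x and y axes along its sides
- orange_square: the same in orange tape, on the other side; a dish already stands in it
- sorted_dish: petri dish 61 mm across, 14.5 mm high, standing in the orange square, to be left alone; origin at the centre of its underside
- media_bottle: glass bottle with an orange cap, 71 mm across, 132 mm tall, loose, to be left alone; origin at the centre of its underside
- reagent_bottle: small white-capped bottle, 31 mm across, 109 mm tall, loose, to be left alone; origin at the centre of its underside
Mind the look-alikes: they are no part of the job. Leave any brown look-alike of the dish_3 alone.

How it is judged (in metres and radians):
On the way, in this order (a step that is already met when the one before it is completed fails the run):
1. the plunger is pressed fully down (value of joint plunger above 0.026 m), for 0.05 s.
2. the plunger is up again and the lowest dish lies on the bench clear of the magazine (value of joint plunger below 0.004 m and x of dish_1 in the frame of dispenser below -0.07 m and height (world z) of dish_1 below 0.004 m), for 0.2 s.
At the end, for the whole second after the job is handed in: the dispensed dish lies flat, at rest, wholly inside the green tape (centre within 35 mm of the square's centre along each side); the plunger is less than 4 mm down; the other two dishes are in the magazine, within 10 mm of its axis and dropped to their places (within 6 mm) (x of dish_1 in the frame of green_square between -0.035 and 0.035 m and y of dish_1 in the frame of green_square between -0.035 and 0.035 m and height (world z) of dish_1 below 0.004 m and angle between dish_1's own z axis and vertical below 0.08 rad and linear speed of dish_1 below 0.02 m/s and value of joint plunger below 0.004 m and horizontal distance between each of dish_2, dish_3 and dispenser below 0.01 m and height (world z) of dish_2 below 0.009 m and height (world z) of dish_3 below 0.0237 m); the robot touches nothing.
It fails at once if the dish is lifted off the bench or tipped up (height (world z) of dish_1 above 0.022 m or angle between dish_1's own z axis and vertical above 0.5 rad).
It fails at once if the dish is pinched or pressed hard (more than 20 N by the fingers) (contact force between the fingers and dish_1 above 20 N).
It fails at once if a second dish comes out (horizontal distance between any of dish_2, dish_3 and dispenser above 0.03 m).
It fails at once if a bystander (dish in the orange square, bottles) is moved more than 10 mm (distance of any of sorted_dish, media_bottle, reagent_bottle from where it was at the start of the episode above 0.01 m).
It also fails if it takes over 64 s, if anything falls off the work surface, if the arm or the gripper's body presses on something with over 40 N, if the wrist force passes 120 N, or if a joint passes its speed limit or range.

### The arm

A 6-joint arm with a two-finger parallel gripper is mounted at the origin on a cart in front of the work surface, level with it; the furniture and walls round the work are solid. World frame = base frame: x ahead of the robot, y to its left, z up, the work surface at z = 0. Lengths are in m, angles in degrees, forces in N, time in s.
With the tool pointing down it reaches from about 0.325 to 0.9 m from the base axis. Payload 6.1 kg.
Tool frame: the origin (TCP) lies at the very end of the fingers, on their centre line; the grasp point (between the pads) lies 19 mm behind it (bot.grip_depth is the distance from the TCP to the grasp point, in m); z points along the fingers, y is the line along which they close (so a half turn about z gives the same grasp; the last joint's range is limited). The gripper opens to 85 mm and grips with 20 to 120 N. Pads are 22 mm wide; open, the fingers measure 114 mm over their backs; the gripper's body (76 mm by 85 mm) begins 54 mm behind the grasp point. The pads swing forward as they close: fully open they stand 13 mm farther back than shut.
Start: joints at [60.212, 12.628, 87.462, -0, 79.91, -7.225], TCP at [0.24, 0.577, 0.231] pointing down, gripper open.
Joint ranges: [-170.65, 170.65], [-52.31, 119.04], [5.05, 147.46], [-71.25, 251.25], [11.57, 151.72], [-153.62, 153.62]. Speed limits (degrees/s): [147.25, 147.25, 172.46, 180, 180, 180].

### API

Orientations are given as a 3x3 rotation matrix whose columns are the frame's x, y, z axes.
In Python, from rig import bot, eyes, ticket gives the robot as it stands. The module is installed in compiled form; this text tells all that it offers. Calls block until the motion is done:
- bot.move_ptp(position, orientation): joint-space move of the TCP to a pose.
- bot.servo_line(position, frame=None, velocity=0.15): straight line of the TCP; frame=None keeps the orientation; velocity is the mean speed in m/s.
- bot.move_j(angles): joint-space move.
- bot.move_gripper(opening): opening from 0.0 (shut) to 1.0 (fully open); the grip force is fixed at half the most; returns when the fingers have stopped.
- bot.pause(seconds).
- bot.ik(position, orientation): joint angles nearest the present ones, or None.
- eyes.get_image(name): name is "side" or "top"; returns a dict with "pixels" (480x640x3 uint8, red, green, blue), "K" (3x3 intrinsics, pixels), "origin" and "attitude" of the camera in the world. Camera axes: x right, y down, z forward; pixel columns grow to the right and rows downward; lengths in m; the calibration is good to about 2 mm. A picture is of the moment at which its call begins. There is no depth.
A pose or a line that the arm cannot do raises bot.PlanningError and nothing moves.
- ticket.sign_off(): hands the job in; it is judged then, once.
Readings, each from a call of its own:
- bot.get_t(): time.
- bot.get_q(): joint angles.
- bot.get_qd(): joint speeds.
- bot.get_joint_torque(): joint torques, N m.
- bot.get_tcp_pos(): TCP position.
- bot.get_eef_rot(): TCP orientation.
- bot.get_force(): force on the tool from outside, world axes, zero at the start.
- bot.get_ft_torque(): the same for the moment, N m.
- bot.get_gripper_width(): opening from 0.0 (shut) to 1.0 (fully open).
- bot.get_grasp_force(): force on a finger pad.
Only numpy, scipy, OpenCV 4.12 (cv2) and the standard library are available. Lean on these libraries where they do the work, as an engineer would, in place of code of your own. Each camera call takes 0.05 s, during which the arm holds its last target. There are 200 camera calls.

## Working session

There is one attempt and no reset: what is moved stays moved. The work goes in short steps, each a Python script; the robot and the scene stay as the last script left them, time stands still between calls to the robot, and variables do not carry over. Pictures are saved under pics/ and viewed, at most 10 in all, crops included, and the job is handed in when it is done.

```bash
mkdir -p pics; python3 - <<'E'
from rig import bot,eyes
import cv2,pickle
for n in("top","side"):
    d=eyes.get_image(n); pickle.dump({k:d[k] for k in d},open(f"{n}.pkl","wb"))
    cv2.imwrite(f"pics/{n}0.png",d["pixels"][:,:,::-1]); print(n,d["K"],d["origin"],d["attitude"])
print(bot.get_t(),bot.get_eef_rot())
E
```

```text
top [[469.90270242   0.         330.99062953]
 [  0.         469.90270242 239.80307032]
 [  0.           0.           1.        ]] [0.39499083 0.06996673 1.06470743] [[ 0.01614608 -0.98587766  0.16668698]
 [-0.9998661  -0.01547627  0.00531663]
 [-0.00266185 -0.1667505  -0.98599553]]
side [[556.93764829   0.         330.74434577]
 [  0.         556.93764829 239.65828932]
 [  0.           0.           1.        ]] [ 0.09357865 -1.05706534  1.06424977] [[ 0.9303123  -0.2282677   0.28707643]
 [-0.36676131 -0.57414395  0.73201425]
 [-0.00227201 -0.78629039 -0.61785294]]
0.1 [[-9.23460967e-01  3.83691329e-01 -8.97856508e-04]
 [ 3.83692319e-01  9.23459605e-01 -1.60088573e-03]
 [ 2.14888242e-04 -1.82285613e-03 -9.99998316e-01]]
```

View pics/top0.png

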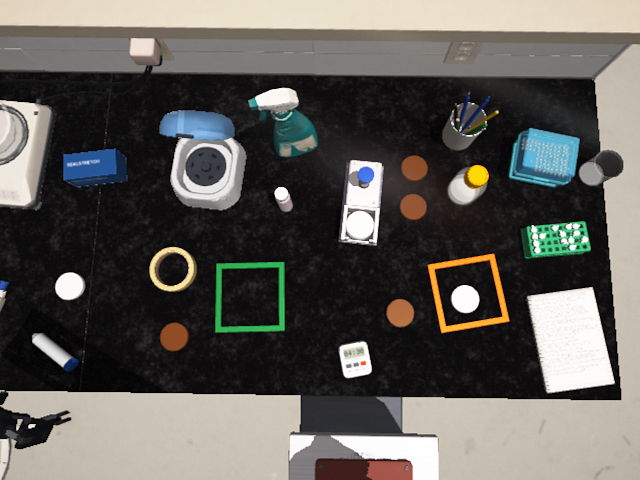

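View pics/side0.png

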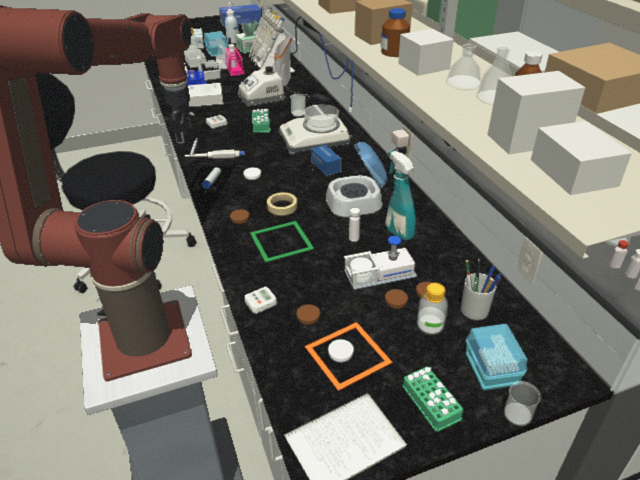

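The top view shows the plunger cap at about (366,175), the magazine at (360,225), and the green square with corners near (217,264), (284,263), (284,331) and (216,332). The orange square is on the right. I'll enlarge the dispenser and the green square.

```bash
cat > h.py <<'E'
import numpy as np,pickle,cv2
def unproj(d,u,v,z):
    r=np.array(d["attitude"])@np.linalg.inv(d["K"])@[u,v,1]; o=np.array(d["origin"])
    return o+r*(z-o[2])/r[2]
def proj(d,p):
    c=np.array(d["K"])@np.array(d["attitude"]).T@(np.array(p)-d["origin"]); return c[:2]/c[2]
E
python3 - <<'E'
from h import *
d=pickle.load(open("top.pkl","rb"));im=d["pixels"][:,:,::-1]
cv2.imwrite("pics/c1.png",cv2.resize(im[150:260,310:410],None,fx=5.4,fy=5.4,interpolation=cv2.INTER_CUBIC))
hsv=cv2.cvtColor(im.copy(),cv2.COLOR_BGR2HSV)
m=cv2.inRange(hsv,(50,120,60),(80,255,255));m[:,:200]=0;m[:,300:]=0;m[:250]=0
c=max(cv2.findContours(m,0,2)[0],key=cv2.contourArea)
r=cv2.minAreaRect(c);q=cv2.boxPoints(r)
P=[unproj(d,*p,0) for p in q];print(q,np.round(P,4),np.mean(P,0),[np.linalg.norm(P[i]-P[i-1]) for i in range(4)])
m=cv2.inRange(hsv,(105,150,60),(130,255,255));m[:,:340]=0;m[:,400:]=0;m[200:]=0;m[:150]=0
k=np.argwhere(m)[:,::-1];print(k.mean(0),k.min(0),k.max(0),unproj(d,*k.mean(0),.115))
s=pickle.load(open("side.pkl","rb"));im2=s["pixels"][:,:,::-1]
cv2.imwrite("pics/c2.png",cv2.resize(im2[225:300,330:430],None,fx=7,fy=7,interpolation=cv2.INTER_CUBIC))
E
```

```text
[[215. 262.]
 [284. 262.]
 [284. 332.]
 [215. 332.]] [[0.5195 0.3395 0.    ]
 [0.522  0.182  0.    ]
 [0.3653 0.1769 0.    ]
 [0.3629 0.3305 0.    ]] [0.44241158 0.25720607 0.        ] [np.float64(0.15688828944858052), np.float64(0.15745117862726804), np.float64(0.15671578363983749), np.float64(0.15360839504078058)]
[365.50520833 174.34375   ] [358 167] [373 182] [0.69599941 0.00490663 0.115     ]
```

View pics/c1.png

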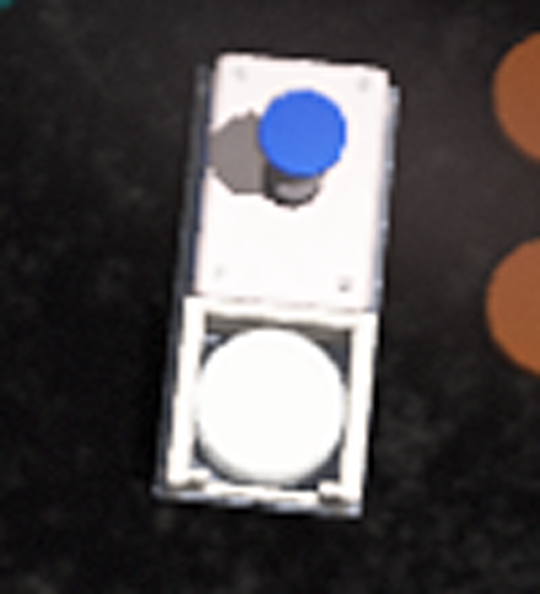

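View pics/c2.png

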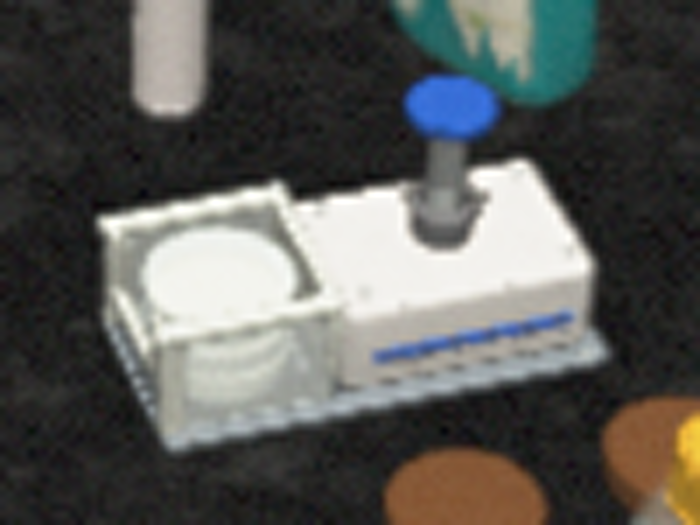

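The crops put the cap centre at (365.8,174.5) and the stack's top dish at (360.4,225.4). The outlet points down the image, towards the robot. I'll check these against the 94 mm given, then move above the cap.

```bash
cat >> h.py <<'E'
def down(yd):  # tool pointing down with its y axis along yd
    y=np.array([yd[0],yd[1],0.]);y/=np.linalg.norm(y);z=np.array([0,0,-1.]);return np.column_stack([np.cross(y,z),y,z])
E
python3 - <<'E'
from h import *
from rig import bot
d=pickle.load(open("top.pkl","rb"));s=pickle.load(open("side.pkl","rb"))
cap=unproj(d,365.7,174.5,.115);o=unproj(d,360.4,225.4,.0465)
# side-view check: cap crop (452,105)/7, top dish (222,282)/7
print(cap,unproj(s,330+452/7,225+105/7,.115),o,unproj(s,330+218/7,225+275/7,.0465),np.linalg.norm((cap-o)[:2]))
ax=(cap-o)[:2];ax/=np.linalg.norm(ax);print(ax,"dish exp",o[:2]-.117*ax)
R=down([.3,1]);
print(bot.ik([.5,.15,.25],R),bot.ik([*cap[:2],.085],R))
bot.move_gripper(0)
bot.move_ptp([.5,.15,.25],R); bot.move_ptp([*cap[:2],.135],R)
print(bot.get_tcp_pos(),bot.get_force(),bot.get_t(),bot.get_gripper_width())
E
```

```text
[0.69566505 0.00449662 0.115     ] [0.69749586 0.00118785 0.115     ] [0.60040252 0.01102927 0.0465    ] [0.60461666 0.01348045 0.0465    ] 0.09548625059058179
[ 0.99765698 -0.06841455] dish exp [0.48367665 0.01903377]
[ 8.03926698e+00 -2.28727281e+00  1.01398938e+02 -2.54444375e-14
  8.08883349e+01 -6.52614888e+01] [-6.11696217e+00  2.93318335e+01  8.23488434e+01 -2.54444375e-14
  6.83193231e+01 -7.94177179e+01]
[0.69560134 0.00563618 0.13568997] [-0.24650953 -0.14515571 -0.1533234 ] 3.7333 0.0011069243646638384
```

```bash
python3 - <<'E'
from h import *
from rig import bot,eyes
x,y=.6961,.0035
bot.servo_line([x,y,.120],velocity=.08)
bot.servo_line([x,y,.087],velocity=.04)
z=.087
while True:
    f=bot.get_force();print(z,np.round(bot.get_tcp_pos(),4),np.round(f,1))
    if f[2]>12 or z<.078: break
    z-=.001;bot.servo_line([x,y,z],velocity=.03)
bot.pause(.15)
print(bot.get_force())
bot.servo_line([x,y,.12],velocity=.06)
bot.servo_line([x,y,.19],velocity=.15)
R=down([1,0.1]); 
bot.move_ptp([.50,-.15,.25],bot.get_eef_rot())
d=eyes.get_image("top");pickle.dump(d,open("top2.pkl","wb"));cv2.imwrite("pics/t2.png",d["pixels"][120:420,180:580,::-1].repeat(2,0).repeat(2,1))
print(bot.get_t())
E
```

```text
0.087 [0.6968 0.0035 0.0881] [-0.1  0.6  5.5]
0.086 [0.6969 0.0035 0.0872] [-1.1  0.4  5.7]
0.08499999999999999 [0.6968 0.0035 0.0862] [-0.9  0.4  5.9]
0.08399999999999999 [0.6969 0.0034 0.0853] [-1.  0.  6.]
0.08299999999999999 [0.6969 0.0035 0.0851] [-3.   1.1  9.8]
0.08199999999999999 [0.6969 0.0035 0.085 ] [-6.8  0.5 13.7]
[-6.23845427  0.56549849 14.30379294]
8.9
```

View pics/t2.png

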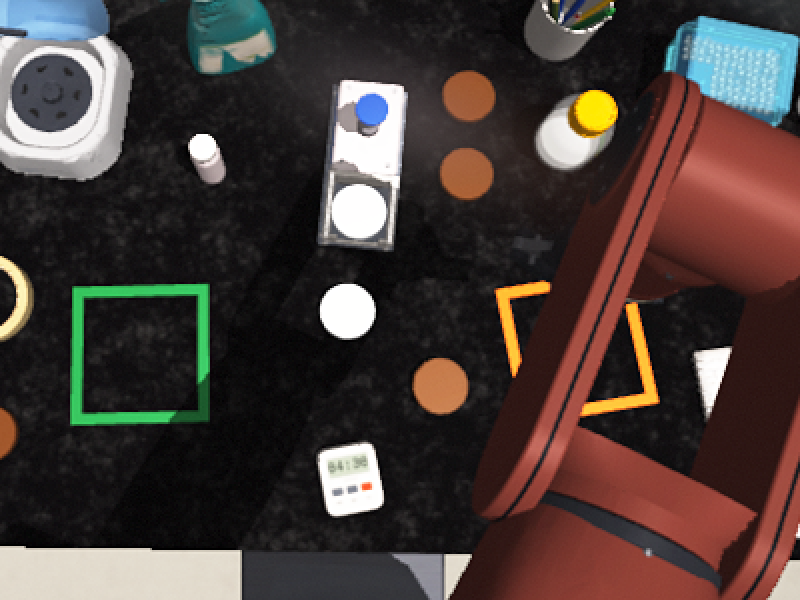

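One dish is out, lying at about (354,276) in the full image. The plunger is up again and the green square's centre is at about (250,297). Next, the cradled push with half-open fingers.

```bash
python3 - <<'E'
from h import *
from rig import bot,eyes
d=pickle.load(open("top2.pkl","rb"))
p=unproj(d,354,276,.0145)[:2]; g=np.array([.4424,.2572])
u=(g-p)/np.linalg.norm(g-p); print(p,u,np.linalg.norm(g-p))
yd=np.array([-u[1],u[0]]); yd=-yd if yd[0]<0 else yd
q=None
for R in (down(yd),down(-yd)):
    a=bot.ik([*(p-.065*u),.1],R)
    if a is not None and (q is None or abs(a[5])<abs(q[5])): q,Rb=a,R
print(q)
bot.move_gripper(.47);print(bot.get_gripper_width())
s=p-.065*u
bot.move_ptp([*s,.12],Rb)
bot.servo_line([*s,.005],velocity=.08)
print(bot.get_tcp_pos(),bot.get_force())
bot.servo_line([*(p-.036*u),.005],velocity=.04)
L=np.linalg.norm(g-p); n=4
for k in range(1,n+1):
    bot.servo_line([*(p+u*(-.036+k*(L-.012)/n)),.005],velocity=.04); print(np.round(bot.get_tcp_pos(),4),np.round(bot.get_force(),1))
d=eyes.get_image("side");pickle.dump(d,open("side3.pkl","wb"));cv2.imwrite("pics/s3.png",d["pixels"][190:340,200:420,::-1].repeat(3,0).repeat(3,1))
d=eyes.get_image("top");pickle.dump(d,open("top3.pkl","wb"));cv2.imwrite("pics/t3.png",d["pixels"][190:350,180:400,::-1].repeat(3,0).repeat(3,1))
print(bot.get_t())
E
```

```text
[0.49122036 0.02283195] [-0.20392894  0.97898569] 0.23939885430914065
[-1.35581223e+01  4.31299901e+00  1.11740943e+02 -2.54444375e-14
  6.39460577e+01 -2.53249299e+01]
0.4711089787380189
[ 0.5050034  -0.04092181  0.00557019] [-0.20312314  1.26215243  0.78551431]
[0.487  0.0431 0.005 ] [0.5 0.2 0.2]
[0.4754 0.0987 0.005 ] [-0.1  0.6 -0.7]
[0.4638 0.1544 0.005 ] [-0.6  0.4  0.6]
[0.4522 0.21   0.005 ] [-0.2  0.4  0.5]
19.4
```

View pics/s3.png

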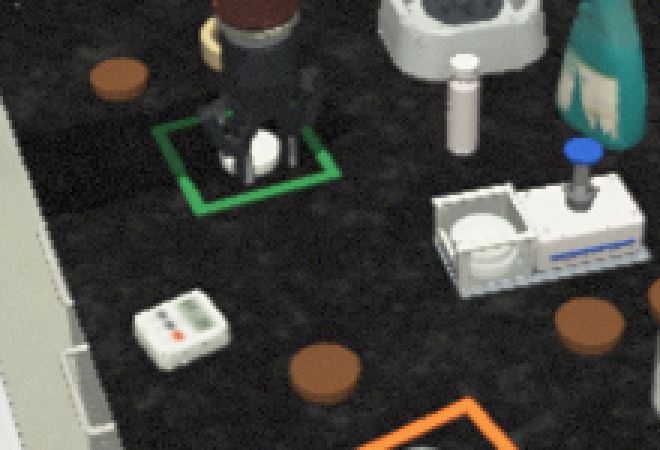

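View pics/t3.png

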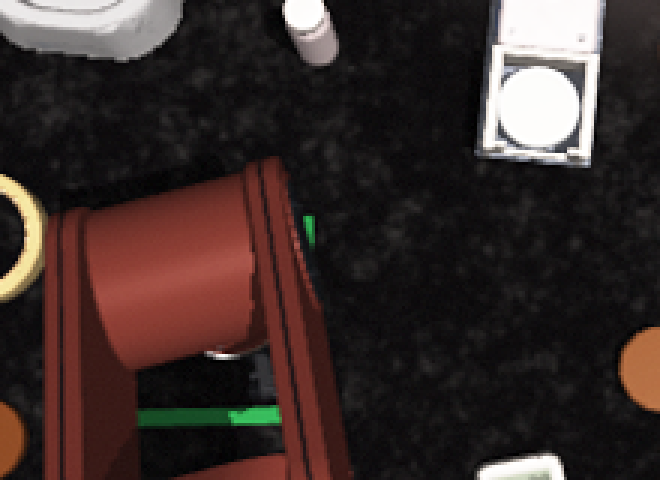

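In the side view the dish is cradled by the fingers near the middle of the green square, at about crop (250,155). I'll back straight off, rise, and check.

```bash
python3 - <<'E'
from h import *
from rig import bot,eyes
u=np.array([-.20393,.97899]);t=np.array(bot.get_tcp_pos())[:2]
bot.servo_line([*(t-.05*u),.006],velocity=.06)
bot.servo_line([*(t-.05*u),.2],velocity=.12)
bot.move_ptp([.5,-.15,.25],bot.get_eef_rot())
bot.pause(.3)
d=eyes.get_image("top");cv2.imwrite("pics/t4.png",d["pixels"][150:350,190:400,::-1].repeat(3,0).repeat(3,1))
im=d["pixels"];m=(im.min(2)>150).astype(np.uint8);w=m[268:327,222:279]
k=np.argwhere(w)[:,::-1]+[222,268];c=k.mean(0);p=unproj(d,*c,.0145)
g=unproj(d,250,297.3,0);print(c,len(k),k.min(0),k.max(0),p,p-g,bot.get_t())
E
```

```text
[254.71219512 295.18373984] 615 [241 282] [268 309] [0.44500842 0.24318664 0.0145    ] [ 0.0042167  -0.01280384  0.0145    ] 23.7083
```

View pics/t4.png

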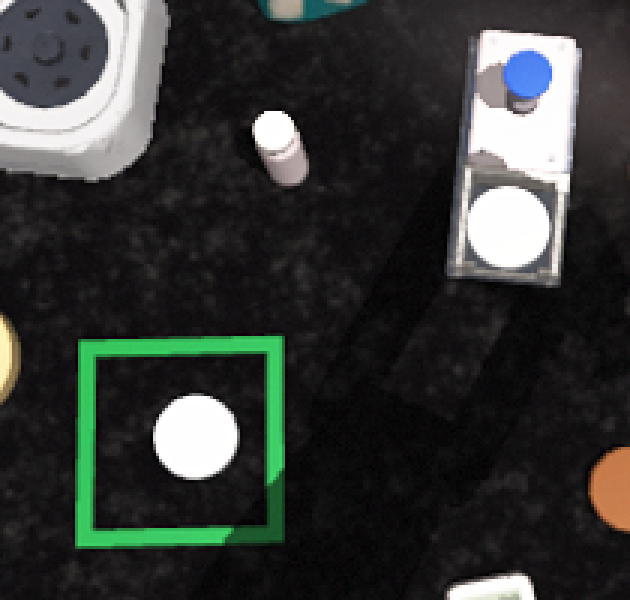

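The dish lies flat inside the green tape, about 13 mm off centre against the 35 mm allowed. The plunger is up, the stack is in place, and the arm is clear.

```bash
python3 -c "
from rig import ticket;print(ticket.sign_off())"
```

```text
the job is handed in; nothing more can be done
None
```

The job is handed in: one dish was dispensed and pushed to lie flat inside the green square, about 13 mm off its centre, with the plunger up and the arm clear at about 24 s (no verdict was returned).

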